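Fasten the fan module's torque-limiting thumbscrew

ROBOT

A 6-joint arm with a two-finger parallel gripper is mounted at the origin on the work surface. World frame = base frame: x ahead of the robot, y to its left, z up, the work surface at z = 0. Lengths are in mm, angles in rad, forces in N, time in s.
With the tool pointing down it reaches from about 300 to 775 mm from the base axis. Payload 14.6 kg.
Tool frame: the origin (TCP) lies between the finger pads; the fingertips stand 8 mm ahead of it and the grasp point (between the pads) lies 11 mm behind it; z points along the fingers, y is the direction in which the jaws open and shut (so a half turn about z gives the same grasp; the last joint's range is limited). The gripper opens to 94 mm and grips with 3 to 60 N. Pads are 16 mm wide; open, the fingers measure 119 mm over their backs; the gripper's body (75 mm by 177 mm) begins 78 mm behind the grasp point.
Start: joints at [-1.17, 0.3, 1.521, -0, 1.321, -0.067], TCP at [248, -490.902, 182.046] pointing down, gripper open.
Joint ranges: [-3.03, 3.03], [-0.79, 2.21], [0.23, 2.52], [-1.04, 4.18], [0, 3.07], [-2.55, 2.55]. Speed limits (rad/s): [2.22, 2.22, 2.57, 3.14, 3.14, 3.14].

INTERFACE

Orientations are given as [roll, pitch, yaw] about the fixed x, y, z axes, in that order (R = Rz(yaw) Ry(pitch) Rx(roll)).
In Python, from cell import manip gives the robot as it stands. The module is installed in compiled form; this text tells all that it offers.
- The arm moves only by the tool send_rows, never from a script. Its argument "series" is a list that holds one entry, the list of rows, each a list of 5 numbers: the opening, from 0 (shut) to 1 (fully open), then the shift along the tool's x, y, z in mm, then the turn about the tool's z in degrees. In form: [[[gripper, dx, dy, dz, roll], ...]]. A call has 1 to 10 rows; each row is the pose to reach, as a shift and turn from the pose commanded when the call began, along the tool's axes at that moment; what a row does not reach only later rows make up. A row lasts 1/10 s, in which the tool goes at most 50 mm and 8.59 degrees, less where a joint would pass 70% of its speed; a pose out of reach is approached as far as the arm can. A call with a gripper value outside its range is refused whole. The fingers move at their own pace and stop on an object; "newtons" is the grip in N (left out, the last holds). Time passes only in rows, so rows that repeat a pose let the fingers close. It gives the time, the measured TCP pose, the force and the opening at its end, in the units of the state.
- manip.read_state(): the state, without advancing time (a new reading comes with each control period).
- manip.camera(name): name is "scene" or "top"; returns a dict with "img" (420x560x3 uint8, red, green, blue), "vfov" (degrees; the focal length in pixels is half the picture's height over the tangent of half this angle, whatever the lens; pixels are square), "cx", "cy" (the principal point, pixels), "pose" (4x4, takes a point from camera to world coordinates). Camera axes: x right, y down, z forward; pixel columns grow to the right and rows downward; lengths in mm; the calibration is good to about 2 mm. A picture is of the moment at which its call begins. There is no depth.
- manip.sign_off(): hands the job in, once; it reports no verdict.
Trained networks look in a picture, given as the dict that the camera call returned (one of the last four; its "shot" number tells which), for a name from the list of things; names that differ only in an ending like _2 or _b are one class to them, and where a whole thing is asked for, a point or a joint stands for the part that bears it (a point fixed in the world has none). Each returns a list of dicts, best first, with "conf" (0 to 1); they miss things now and then, are a little off and sometimes report something else, mostly with a low value. They report only what shows in the picture. A call takes as long as a camera call. They do not tell look-alikes from the thing itself.
- manip.find_in(target, picture): "rect" ([left, top, width, height] in pixels, round what is visible of it).
- manip.silhouettes(target, picture): "pixels" (420x560 bool, what is visible of it) and "rect" ([left, top, width, height] in pixels, round what is visible of it).
The state is a dict: "clock": time; "joints": joint angles; "qd": joint speeds; "effort": joint torques, N m; "eef_pos": TCP position; "eef_rot": TCP orientation; "wrist_force": force on the tool from outside, world axes, zero at the start; "moment": the same for the moment, N m; "finger_gap": finger opening in mm.
Only numpy, scipy, OpenCV 4.12 (cv2) and the standard library are available. Lean on these libraries where they do the work, as an engineer would, in place of code of your own. Each camera call takes 0.05 s, during which the arm holds its last target. There are 200 camera calls.

TASK

The fan module (the grey box with the round fan grille on top) has just been refitted: tighten its thumbscrew by turning the black knob clockwise until the screw is fully home and the clutch slips with one or two clicks, then stop and let go. Leave the thumbscrew of the battery module, the similar box without a fan, as it is.

Things in the scene. Friction and masses are not known exactly. Their poses are not given: they have to be found in the camera images.
- fan_knob_grip (a point): Black knob on the fan module (fixed grey box 180x140 mm, deck 80 mm high, flat 88 mm fan grille on one half of its top, knob 50 mm from its centre on the other). Point on the knob's vertical axis, mid grip bar, 7 mm below its top, 117 mm above the table. Bar 42 long, 14 thick, 30 tall, on a round cap 42 wide, 8 thick. x axis along the bar, turns with it.
- fan_screw (a joint): Turn of the fan module's screw, rad, clockwise from above: 0.25 to 0.6 at the start, 0.9 fully home. The screw is the steel collar under the knob (52 mm wide, 6 thick), its tab reaching 38 mm from the axis: along the bar's +x end at the start, pointing straight at the fan, against a 9 mm high stop block, when home. Turns with the knob at 0.025 N m and stays where left.
- fan_clutch (a joint): Slip of the fan module's knob past its screw, rad, clockwise: about 0 (up to 0.1) until the screw is home. Then the knob slips on, its torque swinging between about 0 and 0.09 N m, one click each 0.52 rad: 0.52 is one click, 1.05 two. It may settle up to 0.25 to the nearest click on release. Turning 0.8 past home suits; with the screw's part that is 1.1 to 1.45 rad, one grasp.
- battery_knob_end (a point): Bar end of the other knob, on the battery module, 21 mm from that knob's axis, 117 mm above the table. The knob looks the same and sits alike on a box of the same size that has two brass terminals, a 26 mm high wire handle and a loose tin (44 mm wide, 22 high) on top instead of a fan. It turns easily and must not be turned.
Mind the look-alikes: they are no part of the job. What is shaped like the part that bears fan_knob_grip but pink or purple is not meant.

How it is judged:
By the outcome, as a careful person would: the job done as asked, in the order asked, and still so for the second after the job is handed in, with the robot touching nothing.
It also fails if it takes over 32 s, if anything falls off the work surface, if the arm or the gripper's body presses on something with over 40 N, if the wrist force passes 120 N, or if a joint passes its speed limit or range.

## Working session

There is one attempt and no reset: what is moved stays moved. The work goes in short steps, Python scripts to look and compute and a tool call to move; the robot and the scene stay as the last step left them, time stands still between calls to the robot, and variables do not carry over. Pictures are saved under pics/ and viewed, about 8 in all and at most 12, crops included, and the job is handed in when it is done.

Besides the shell and the picture viewer there is one more tool, called after "Request:" by a JSON object that holds its "op" and its "data", one argument or row to a line. send_rows: Moves the arm, as the interface text tells. Its arguments: {"type":"object","properties":{"series":{"type":"array"},"newtons":{"type":"number"}},"required":["series"]}

```bash
mkdir -p pics; cat > h.py <<'E'
import numpy as np, cv2
from cell import manip
def K(c):
    f=c["img"].shape[0]/2/np.tan(np.radians(c["vfov"])/2); return f
def ray(c,u,v):
    f=K(c); d=np.array([(u-c["cx"])/f,(v-c["cy"])/f,1.]); P=np.array(c["pose"]); return P[:3,3],P[:3,:3]@d
def at_z(c,u,v,z):
    o,d=ray(c,u,v); return o+d*(z-o[2])/d[2]
def proj(c,p):
    P=np.array(c["pose"]); q=P[:3,:3].T@(np.array(p)-P[:3,3]); f=K(c); return f*q[:2]/q[2]+[c["cx"],c["cy"]]
def tri(ca,a,cb,b):
    A=0;B=0
    for c,p in((ca,a),(cb,b)):
        o,d=ray(c,*p); d=d/np.linalg.norm(d); M=np.eye(3)-np.outer(d,d); A=A+M; B=B+M@o
    return np.linalg.solve(A,B)
def save(n,img): cv2.imwrite("pics/"+n,img[:,:,::-1])
E
python3 - <<'E'
from h import *
print(manip.read_state())
for n in("scene","top"):
    c=manip.camera(n); save(n+"1.png",c["img"]); print(n,c["vfov"],c["cx"],c["cy"],np.round(c["pose"],3).tolist())
    for d in manip.silhouettes("fan_knob_grip",c):
        v,u=np.nonzero(d["pixels"]); print(d["conf"],d["rect"],u.mean(),v.mean(),c["img"][d["pixels"]].mean(0))
E
```

```text
{'clock': 0.0, 'joints': array([-1.16959579e+00,  3.00464705e-01,  1.52161790e+00, -1.05787447e-05,
        1.32067528e+00, -6.66077596e-02]), 'qd': array([-6.82972359e-04,  1.70284838e-03,  4.45454281e-05,  1.74800481e-03,
        2.66674879e-03, -1.64600276e-03]), 'effort': array([-1.50591990e-03, -5.31821108e+01, -3.52735233e+01,  7.07901525e-02,
        2.45206797e-02, -3.68955239e-05]), 'eef_pos': array([ 247.88586948, -490.63578644,  181.47427649]), 'eef_rot': array([-3.14042933e+00, -6.73317901e-05,  4.67810880e-01]), 'wrist_force': array([ 0.02323431,  0.80148732, -0.31618959]), 'moment': array([ 0.0332109 ,  0.03146857, -0.03502437]), 'finger_gap': 94.30593811263911}
scene 53.821400806924835 275.6447038114467 209.94311466286067 [[0.531, 0.691, -0.491, 803.659], [0.847, -0.429, 0.313, -247.476], [0.006, -0.582, -0.813, 726.624], [0.0, 0.0, 0.0, 1.0]]
0.91 [113.8, 199.2, 28.0, 21.9] 125.20166320166321 206.15800415800416 [29.06652807 26.9002079  31.2016632 ]
0.88 [295.5, 115.5, 19.6, 20.6] 305.54398148148147 124.90277777777777 [49.52546296 41.99768519 46.82638889]
0.82 [200.4, 295.4, 26.7, 35.3] 210.2066869300912 311.3753799392097 [42.89665653 42.52279635 45.1899696 ]
top 44.939728783393754 281.045593086784 206.50358506345304 [[0.019, -0.996, 0.091, 355.912], [-1.0, -0.02, -0.01, 16.684], [0.012, -0.091, -0.996, 1030.451], [0.0, 0.0, 0.0, 1.0]]
0.85 [179.3, 286.4, 26.0, 24.9] 191.51408450704224 298.4178403755869 [43.52816901 44.23004695 45.80516432]
0.8 [376.7, 143.6, 26.2, 23.3] 392.35091743119267 156.76146788990826 [36.60550459 37.81651376 40.1766055 ]
0.79 [400.5, 293.7, 32.7, 22.3] 415.65913757700207 302.59137577002053 [41.78850103 40.91581109 45.54825462]
```

View pics/scene1.png

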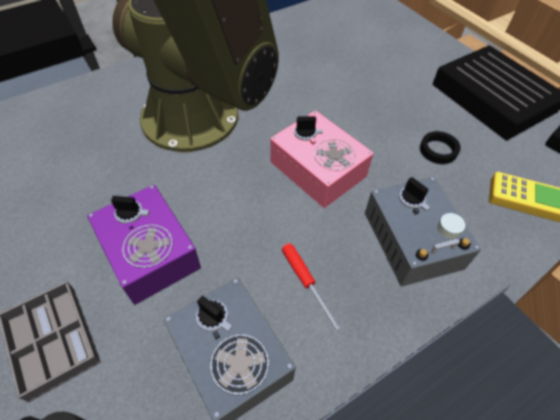

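View pics/top1.png

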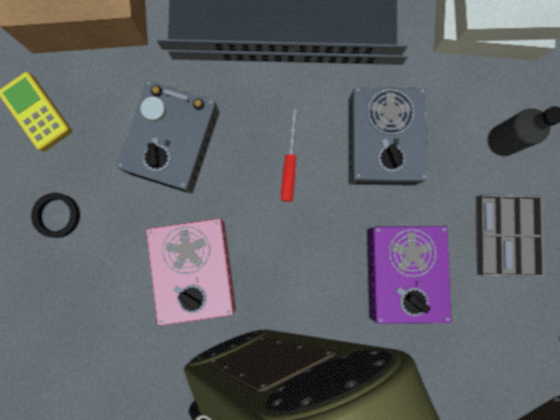

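The scene view shows the grey fan module with its knob at about (210,311); in the top view it is at (392,157), with the fan above it. The battery module has its knob at (155,157) in the top view. The pink and purple boxes are look-alikes.

```bash
python3 - <<'E'
from h import *
a=manip.camera("scene"); b=manip.camera("top")
def near(c,u,v):
    return min(manip.silhouettes("fan_knob_grip",c),key=lambda d:np.hypot(d["rect"][0]+d["rect"][2]/2-u,d["rect"][1]+d["rect"][3]/2-v))
for c,p in((a,(210,311)),(b,(392,157))):
    d=near(c,*p); r=d["rect"]; print(r,d["conf"])
    c["ctr"]=(r[0]+r[2]/2,r[1]+r[3]/2)
print("tri rect centres",tri(a,a["ctr"],b,b["ctr"]))
for c in(a,b): print(at_z(c,*c["ctr"],110))
A=cv2.resize(a["img"][275:345,175:255],(480,420),interpolation=cv2.INTER_CUBIC)
B=cv2.resize(b["img"][125:185,350:430][:, :],(0,0),fx=7,fy=7,interpolation=cv2.INTER_CUBIC)
A=cv2.resize(a["img"][275:345,175:215+40],(0,0),fx=6,fy=6,interpolation=cv2.INTER_CUBIC)
im=np.zeros((600,800,3),np.uint8)
save("cropA.png",A); save("cropB.png",B)
E
```

```text
[194.5, 292.5, 31.7, 34.4] 0.56
[401.1, 290.1, 30.8, 25.5] 0.73
tri rect centres [ 322.21696399 -243.64281959 -193.05682021]
[ 540.02049353 -198.1580158   110.        ]
[ 271.00526187 -238.88767351  110.        ]
```

View pics/cropA.png

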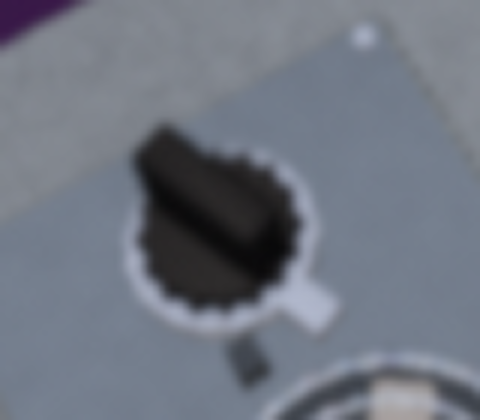

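View pics/cropB.png

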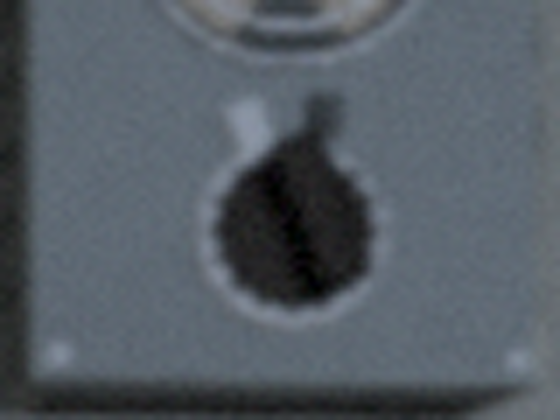

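```bash
python3 - <<'E'
from h import *
a=manip.camera("scene"); b=manip.camera("top")
A=lambda u,v:(175+u/6-.5,275+v/6-.5); B=lambda u,v:(350+u/7-.5,125+v/7-.5)
ang=lambda d:np.degrees(np.arctan2(d[1],d[0]))
ca,cb=A(222,240),B(295,230)
print("tri collar",tri(a,ca,b,cb))
pa,pb=at_z(a,*ca,86),at_z(b,*cb,86); print(pa,pb)
ta,tb=at_z(a,*A(322,312),86),at_z(b,*B(247,105),86); print("tab",ta,tb,tri(a,A(322,312),b,B(247,105)),ang(ta-pa),ang(tb-pb),np.hypot(*(ta-pa)[:2]))
sa,sb=at_z(a,*A(250,362),84),at_z(b,*B(323,115),84); print("stop",sa,sb,ang(sa-pa),ang(sb-pb))
s1,s2=at_z(b,*B(58,355),80),at_z(b,*B(518,360),80); print("screws",s1,s2,ang(s1-s2)-90)
# fan direction: grille circle in both pics
fa,fb=at_z(a,238,363,82),at_z(b,390.5,110.5,82); print("fan",fa,fb,ang(fa-pa),ang(fb-pb))
# candidate bar overlay in both views
im=[]
for c,(u,v) in((a,(175,275)),(b,(350,125))):
    s=c["img"][v:v+70,u:u+80]; s=cv2.resize(s,(0,0),fx=5,fy=5,interpolation=cv2.INTER_CUBIC)
    p=(pa+pb)/2
    d=((ta-pa)+(tb-pb))[:2]; d/=np.linalg.norm(d); n=np.array([-d[1],d[0]])
    for z,L,W in((124,21,7),):
        q=[proj(c,[*(p[:2]+i*L*d+j*W*n),z]) for i,j in((1,1),(1,-1),(-1,-1),(-1,1))]
        cv2.polylines(s,[np.int32((np.array(q)-[u,v]+.5)*5)],True,(0,255,0),1)
    q=[proj(c,[p[0]+26*np.cos(t),p[1]+26*np.sin(t),86]) for t in np.linspace(0,6.28,40)]
    cv2.polylines(s,[np.int32((np.array(q)-[u,v]+.5)*5)],True,(255,0,0),1)
    im.append(s)
print(p,ang(d)); save("ov.png",np.hstack(im))
E
```

```text
tri collar [ 538.99666416 -198.93144394   88.88828112]
[ 538.00543563 -198.34317482   86.        ] [ 539.38098503 -199.97571706   86.        ]
tab [ 569.67103644 -184.96174946   86.        ] [ 573.40299139 -186.9885518    86.        ] [ 571.96220268 -185.60221757   92.31100954] 22.90821692735511 20.89327459638169 34.376922775505456
stop [ 570.79746793 -207.08703372   84.        ] [ 571.54467753 -208.08733156   84.        ] -14.930302950563245 -14.154702741745474
screws [ 504.94083194 -137.03731662   80.        ] [ 506.12024577 -261.87265096   80.        ] 0.5413004657132774
fan [ 626.01673076 -198.78099677   82.        ] [ 630.9705346  -198.80820588   82.        ] -0.2850218570710655 0.7303217545974645
[ 538.69321033 -199.15944594   86.        ] 21.871716900149167
```

View pics/ov.png

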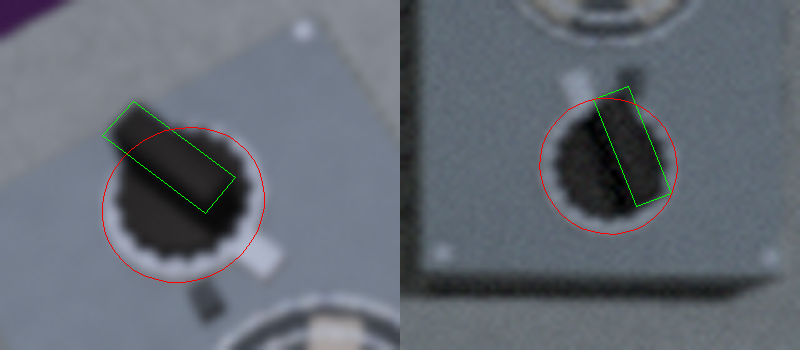

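The collar centre is near (540,-200), with the tab and bar at about 22° and the fan direction at about 0°. That leaves roughly 0.38 rad to home. I'll move above the knob with a yaw of 22°.

Request:
{"op": "send_rows", "data": {
  "series": [
    [[1, 40, -13, 0, 0.5], [1, 80, -26, 0, 1], [1, 125, -41, 0, 1.5], [1, 170, -56, 0, 2], [1, 215, -70, 0, 2.5], [1, 260, -85, 0, 3], [1, 305, -100, 0, 3.5], [1, 345, -113, 0, 4], [1, 375, -123, 0, 4.5], [1, 392, -128, 0, 4.8]]
  ]
}}

```text
clock: 1.5
eef_pos: [541.6, -197.8, 181.9]
eef_rot: [-3.141, -0.0, 0.386]
wrist_force: [0.1, 0.1, 0.9]
finger_gap: 93.8
```

Request:
{"op": "send_rows", "data": {
  "series": [
    [[1, 0, 0, 0, 0], [1, 0, 0, 0, 0], [1, 0, 0, 0, 0]]
  ]
}}

```text
clock: 1.8
eef_pos: [539.6, -200.6, 182.1]
eef_rot: [3.142, 0.0, 0.383]
wrist_force: [0.8, 0.6, -0.8]
finger_gap: 94.3
```

```bash
python3 - <<'E'
from h import *
s=manip.read_state(); print(s["clock"],s["joints"],s["eef_pos"],s["eef_rot"],np.degrees(s["eef_rot"][2]))
a=manip.camera("scene"); b=manip.camera("top")
A=cv2.resize(a["img"][230:380,130:310],None,fx=2.2,fy=3/3*2.2,interpolation=cv2.INTER_CUBIC)
B=cv2.resize(b["img"][80:230,300:480],None,fx=2.2,fy=2.2,interpolation=cv2.INTER_CUBIC)
save("above.png",np.hstack([A,B]))
E
```

```text
1.8 [-4.19549846e-01  3.57310672e-01  1.44503387e+00 -1.24628049e-04
  1.33932086e+00  7.68067032e-01] [ 539.5844612  -200.63571775  182.07000503] [3.14156071e+00 1.37793144e-04 3.83208042e-01] 21.956203479403285
```

View pics/above.png

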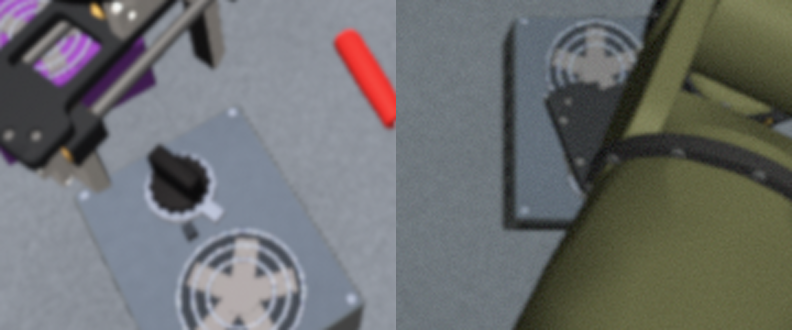

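The scene view shows the fingers straddling the knob, with the bar parallel to the jaws. I'll descend and close gently first, so I can check the centring.

Request:
{"op": "send_rows", "data": {
  "series": [
    [[1, 0, 0, 20, 0], [1, 0, 0, 40, 0], [1, 0, 0, 60, 0], [1, 0, 0, 70, 0], [1, 0, 0, 75, 0], [1, 0, 0, 75, 0], [1, 0, 0, 75, 0]]
  ]
}}

```text
clock: 2.6
eef_pos: [540.5, -200.2, 107.9]
eef_rot: [3.141, -0.001, 0.384]
wrist_force: [0.1, -0.0, -1.0]
finger_gap: 93.9
```

Request:
{"op": "send_rows", "data": {
  "newtons": 6,
  "series": [
    [[0, 0, 0, 0, 0], [0, 0, 0, 0, 0], [0, 0, 0, 0, 0], [0, 0, 0, 0, 0], [0, 0, 0, 0, 0], [0, 0, 0, 0, 0], [0, 0, 0, 0, 0], [0, 0, 0, 0, 0], [0, 0, 0, 0, 0], [0, 0, 0, 0, 0]]
  ]
}}

```text
clock: 3.6
eef_pos: [540.2, -199.9, 107.0]
eef_rot: [-3.142, 0.0, 0.384]
wrist_force: [-0.0, 1.1, 0.5]
finger_gap: 17.6
```

```bash
python3 - <<'E'
from h import *
s=manip.read_state(); print(s)
a=manip.camera("scene")
save("grip.png",cv2.resize(a["img"][250:370,130:290],None,fx=4,fy=4,interpolation=cv2.INTER_CUBIC))
E
```

```text
{'clock': 3.6, 'joints': array([-4.18027471e-01,  4.26764694e-01,  1.52982857e+00,  8.59946200e-06,
        1.18502284e+00,  7.68789077e-01]), 'qd': array([-2.11306371e-05, -9.84558147e-04,  5.10587070e-04,  1.29714121e-04,
       -1.95550500e-03,  4.83182792e-04]), 'effort': array([-3.10622800e-04, -5.83702576e+01, -3.33314753e+01,  5.98571124e-02,
       -3.97397589e-02,  1.14247987e-04]), 'eef_pos': array([ 540.16290367, -199.89399025,  107.03138571]), 'eef_rot': array([-3.14157026e+00,  1.05774612e-05,  3.83976544e-01]), 'wrist_force': array([-0.01344481,  1.0663265 ,  0.48560056]), 'moment': array([-0.0116503 , -0.0201612 , -0.02201935]), 'finger_gap': 17.552135219156693}
```

View pics/grip.png

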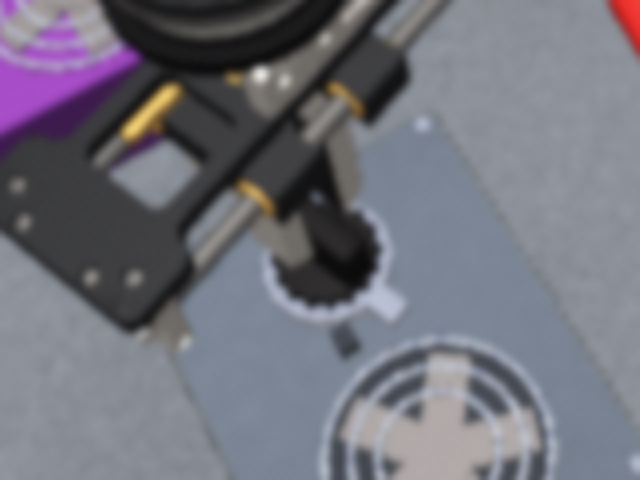

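The fingers are closing around the bar and the gap is 17.6 mm. I'll keep closing and firm up the grip.

Request:
{"op": "send_rows", "data": {
  "series": [
    [[0, 0, 0, 0, 0], [0, 0, 0, 0, 0], [0, 0, 0, 0, 0]]
  ]
}}

```text
clock: 3.95
eef_pos: [540.2, -199.9, 107.1]
eef_rot: [3.142, -0.0, 0.384]
wrist_force: [-0.2, -1.1, -0.5]
finger_gap: 0.5
```

Request:
{"op": "send_rows", "data": {
  "newtons": 25,
  "series": [
    [[0, 0, 0, 0, 0], [0, 0, 0, 0, 0], [0, 0, 0, 0, 0]]
  ]
}}

```text
clock: 4.25
eef_pos: [540.2, -199.9, 107.0]
eef_rot: [3.142, -0.0, 0.384]
wrist_force: [0.1, 0.9, 0.4]
finger_gap: 0.2
```

```bash
python3 - <<'E'
from h import *
s=manip.read_state(); print({k:np.round(s[k],3) for k in("clock","eef_pos","eef_rot","wrist_force","moment","finger_gap")})
E
```

```text
{'clock': np.float64(4.25), 'eef_pos': array([ 540.173, -199.901,  107.049]), 'eef_rot': array([ 3.142, -0.   ,  0.384]), 'wrist_force': array([0.098, 0.925, 0.353]), 'moment': array([ 0.01 , -0.041, -0.029]), 'finger_gap': np.float64(0.192)}
```

The gap went to 0.2 mm, so the fingers missed the bar. I'll look again with the tip projection overlaid.

```bash
python3 - <<'E'
from h import *
a=manip.camera("scene"); u0,v0=160,260
im=cv2.resize(a["img"][v0:v0+90,u0:u0+120],None,fx=6,fy=6,interpolation=cv2.INTER_CUBIC)
s=manip.read_state();x,y,z=s["eef_pos"]
for p,col in(((x,y,z-8),(255,0,0)),((x,y,z),(0,255,0)),((x,y,z+11),(255,255,0))):
    q=proj(a,p); print(q); cv2.circle(im,tuple(int(t) for t in (q-[u0,v0]+.5)*6),4,col,1)
save("miss.png",im)
E
```

```text
[210.24110194 313.01126658]
[209.61577446 311.0713562 ]
[208.73516508 308.33950236]
```

View pics/miss.png

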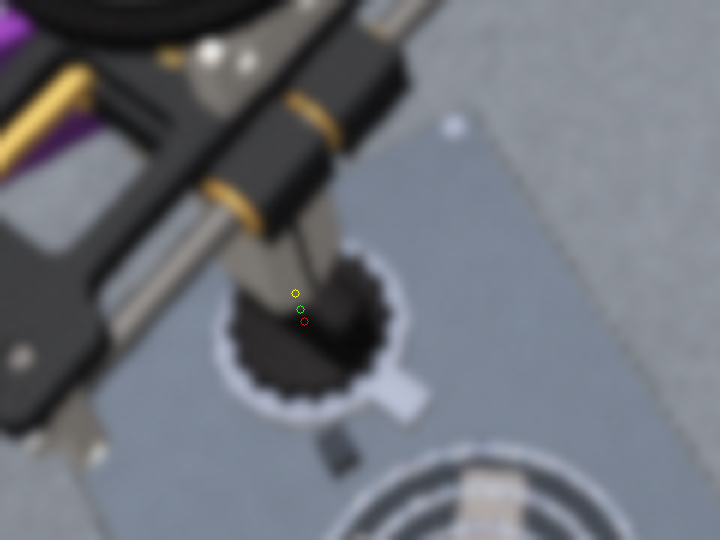

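```bash
python3 - <<'E'
from h import *
a=manip.camera("scene"); b=manip.camera("top")
im=cv2.imread("pics/above.png"); o=np.array([539.6,-200.6]); z=182.; t=np.radians(21.96)
X=np.array([np.cos(t),np.sin(t)]);Y=np.array([np.sin(t),-np.cos(t)])
for c,(u,v),off in((a,(130,230),0),(b,(300,80),396)):
    def dr(L,W0,W1,zz,col):
        q=np.array([proj(c,[*(o+i*L*X+w*Y),zz]) for i,w in((1,W0),(1,W1),(-1,W1),(-1,W0))])
        cv2.polylines(im,[np.int32((q-[u,v]+.5)*2.2+[off,0])],True,col,1)
    for s in(1,-1): dr(8,s*47,s*59.5,z-8,(0,255,0))
    dr(37.5,-88.5,88.5,z+89,(0,255,255))
cv2.imwrite("pics/above_ov.png",cv2.resize(im,None,fx=1,fy=1))
E
```

```text
(no output)
```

View pics/above_ov.png

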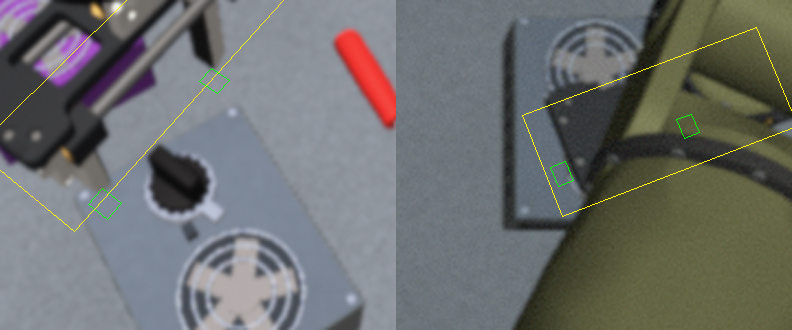

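The visible fingertips sit straight up in the image from where the state puts them, by about 6–8 px. That suggests the tips are actually about 20 mm higher, resting just over the bar. As a safe test I'll open, go 14 mm lower and close lightly: a 14 mm gap means the bar, a 42 mm gap means the cap.

Request:
{"op": "send_rows", "data": {
  "newtons": 5,
  "series": [
    [[0.8, 0, 0, 0, 0], [0.8, 0, 0, 0, 0], [0.8, 0, 0, 0, 0], [0.8, 0, 0, 0, 0], [0.8, 0, 0, 0, 0], [0.8, 0, 0, 0, 0], [0.8, 0, 0, 0, 0], [0.8, 0, 0, 0, 0], [0.8, 0, 0, 0, 0], [0.8, 0, 0, 0, 0]]
  ]
}}

```text
clock: 5.4
eef_pos: [540.2, -199.9, 107.0]
eef_rot: [-3.142, 0.0, 0.384]
wrist_force: [0.5, -0.1, -0.6]
finger_gap: 74.2
```

Request:
{"op": "send_rows", "data": {
  "series": [
    [[0.8, 0, 0, 3, 0], [0.8, 0, 0, 6, 0], [0.8, 0, 0, 9, 0], [0.8, 0, 0, 12, 0], [0.8, 0, 0, 14, 0], [0.8, 0, 0, 14, 0]]
  ]
}}

```text
clock: 6.0
eef_pos: [540.0, -199.8, 92.7]
eef_rot: [-3.141, 0.0, 0.384]
wrist_force: [0.3, -0.7, -1.3]
finger_gap: 74.9
```

```bash
python3 - <<'E'
from h import *
s=manip.read_state(); print({k:np.round(s[k],3) for k in("clock","eef_pos","eef_rot","wrist_force","moment","finger_gap")})
a=manip.camera("scene"); u0,v0=150,250
im=cv2.resize(a["img"][v0:v0+100,u0:u0+130],None,fx=6,fy=6,interpolation=cv2.INTER_CUBIC)
o=s["eef_pos"][:2]; z=s["eef_pos"][2]; t=s["eef_rot"][2]; g=s["finger_gap"]/2
X=np.array([np.cos(t),np.sin(t)]);Y=np.array([np.sin(t),-np.cos(t)])
for zz,col in((z-8,(0,255,0)),(z+12,(255,255,0))):
  for k in(1,-1):
    q=np.array([proj(a,[*(o+i*8*X+w*k*Y),zz]) for i,w in((1,g),(1,g+12),(-1,g+12),(-1,g))])
    cv2.polylines(im,[np.int32((q-[u0,v0]+.5)*6)],True,col,1)
save("low.png",im)
E
```

```text
{'clock': np.float64(6.0), 'eef_pos': array([ 540.034, -199.822,   92.678]), 'eef_rot': array([-3.141,  0.   ,  0.384]), 'wrist_force': array([ 0.323, -0.691, -1.252]), 'moment': array([ 0.058, -0.034,  0.032]), 'finger_gap': np.float64(74.875)}
```

View pics/low.png

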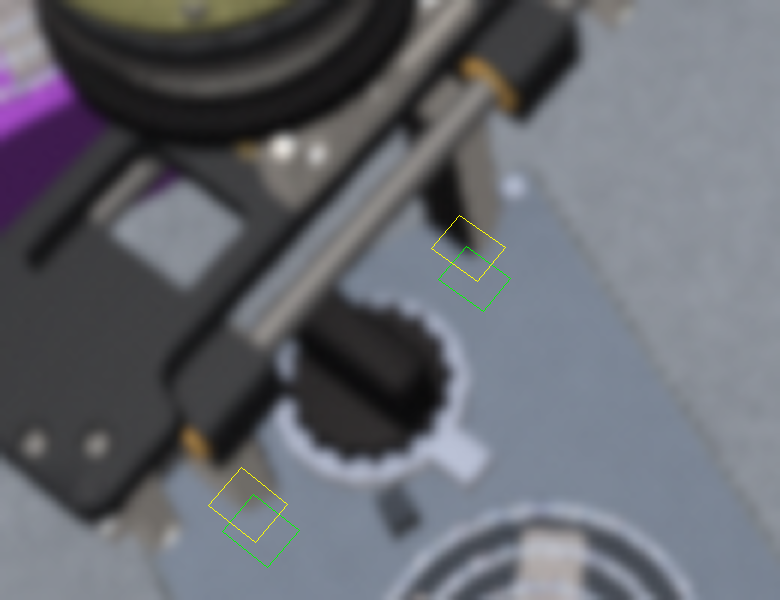

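The visible tips sit above even the +20 mm outline, which again puts them well above the deck. Closing lightly.

Request:
{"op": "send_rows", "data": {
  "newtons": 5,
  "series": [
    [[0, 0, 0, 0, 0], [0, 0, 0, 0, 0], [0, 0, 0, 0, 0], [0, 0, 0, 0, 0], [0, 0, 0, 0, 0], [0, 0, 0, 0, 0], [0, 0, 0, 0, 0], [0, 0, 0, 0, 0], [0, 0, 0, 0, 0], [0, 0, 0, 0, 0]]
  ]
}}

```text
clock: 7.05
eef_pos: [539.7, -198.6, 93.0]
eef_rot: [-3.139, 0.001, 0.384]
wrist_force: [-4.1, 10.1, 4.3]
finger_gap: 14.1
```

```bash
python3 - <<'E'
from h import *
s=manip.read_state(); print({k:np.round(s[k],3) for k in("clock","eef_pos","eef_rot","wrist_force","moment","finger_gap")})
E
```

```text
{'clock': np.float64(7.05), 'eef_pos': array([ 539.7  , -198.601,   93.038]), 'eef_rot': array([-3.139e+00,  1.000e-03,  3.840e-01]), 'wrist_force': array([-4.05 , 10.14 ,  4.265]), 'moment': array([ 1.793,  0.906, -0.059]), 'finger_gap': np.float64(14.125)}
```

The gap is 14.1 mm, so the bar is now between the pads. The side force is about 11 N along tool −y. I'll ease the grip, shift −y by 2 mm, go 8 mm deeper for more pad contact, and re-grip firmly.

Request:
{"op": "send_rows", "data": {
  "series": [
    [[0.32, 0, 0, 0, 0], [0.32, 0, 0, 0, 0], [0.32, 0, -2, 0, 0], [0.32, 0, -2, 3, 0], [0.32, 0, -2, 6, 0], [0.32, 0, -2, 8, 0], [0.32, 0, -2, 8, 0]]
  ]
}}

```text
clock: 7.75
eef_pos: [539.2, -198.0, 84.6]
eef_rot: [-3.141, 0.001, 0.384]
wrist_force: [0.5, 0.7, 0.2]
finger_gap: 30.4
```

Request:
{"op": "send_rows", "data": {
  "newtons": 5,
  "series": [
    [[0, 0, 0, 0, 0], [0, 0, 0, 0, 0], [0, 0, 0, 0, 0], [0, 0, 0, 0, 0], [0, 0, 0, 0, 0]]
  ]
}}

```text
clock: 8.25
eef_pos: [539.5, -198.1, 85.1]
eef_rot: [3.141, -0.0, 0.384]
wrist_force: [-1.0, -0.5, 0.7]
finger_gap: 14.0
```

```bash
python3 - <<'E'
from h import *
s=manip.read_state(); print({k:np.round(s[k],3) for k in("clock","eef_pos","eef_rot","wrist_force","moment","finger_gap","joints")})
E
```

```text
{'clock': np.float64(8.25), 'eef_pos': array([ 539.472, -198.073,   85.132]), 'eef_rot': array([ 3.141, -0.   ,  0.384]), 'wrist_force': array([-0.971, -0.468,  0.679]), 'moment': array([0.037, 0.018, 0.012]), 'finger_gap': np.float64(14.044), 'joints': array([-0.416,  0.449,  1.553,  0.   ,  1.139,  0.771])}
```

The grip is centred now (gap 14.0 mm, side force about 1 N). I'll firm it up and turn clockwise in stages.

Request:
{"op": "send_rows", "data": {
  "newtons": 20,
  "series": [
    [[0, 0, 0, 0, 0], [0, 0, 0, 0, 0], [0, 0, 0, 0, 3], [0, 0, 0, 0, 6], [0, 0, 0, 0, 9], [0, 0, 0, 0, 12], [0, 0, 0, 0, 15], [0, 0, 0, 0, 15]]
  ]
}}

```text
clock: 9.05
eef_pos: [539.5, -198.3, 85.2]
eef_rot: [3.141, -0.0, 0.121]
wrist_force: [0.9, -1.6, 0.4]
finger_gap: 13.8
```

```bash
python3 - <<'E'
from h import *
s=manip.read_state(); print({k:np.round(s[k],3) for k in("clock","eef_pos","eef_rot","wrist_force","moment","finger_gap","joints")})
E
```

```text
{'clock': np.float64(9.05), 'eef_pos': array([ 539.533, -198.268,   85.174]), 'eef_rot': array([ 3.141, -0.   ,  0.121]), 'wrist_force': array([ 0.885, -1.606,  0.425]), 'moment': array([-0.313, -0.084,  0.027]), 'finger_gap': np.float64(13.809), 'joints': array([-0.416,  0.449,  1.553, -0.   ,  1.139,  1.034])}
```

The z moment is 0.027 N m, which matches the screw drag of 0.025. Continuing.

Request:
{"op": "send_rows", "data": {
  "series": [
    [[0, 0, 0, 0, 3], [0, 0, 0, 0, 6], [0, 0, 0, 0, 9], [0, 0, 0, 0, 12], [0, 0, 0, 0, 15], [0, 0, 0, 0, 15]]
  ]
}}

```text
clock: 9.65
eef_pos: [539.5, -198.4, 85.2]
eef_rot: [3.141, -0.0, -0.139]
wrist_force: [-0.2, -3.7, -0.6]
finger_gap: 13.7
```

```bash
python3 - <<'E'
from h import *
a=manip.camera("scene"); s=manip.read_state(); print({k:np.round(s[k],3) for k in("clock","eef_pos","eef_rot","wrist_force","moment","finger_gap","joints")})
save("mid.png",cv2.resize(a["img"][275:345,175:255],None,fx=6,fy=6,interpolation=cv2.INTER_CUBIC))
E
```

```text
{'clock': np.float64(9.7), 'eef_pos': array([ 539.505, -198.408,   85.16 ]), 'eef_rot': array([ 3.141, -0.   , -0.137]), 'wrist_force': array([ 0.218, -2.611, -0.148]), 'moment': array([-0.834, -0.113,  0.055]), 'finger_gap': np.float64(13.54), 'joints': array([-0.416,  0.449,  1.553, -0.   ,  1.139,  1.293])}
```

View pics/mid.png

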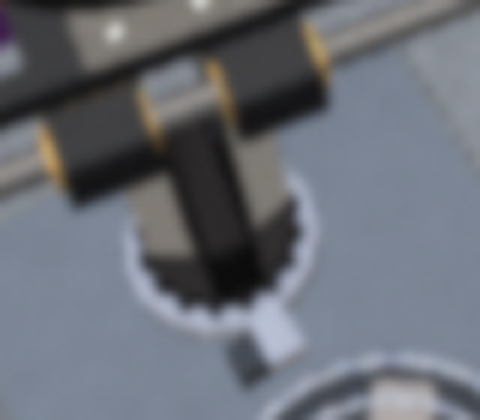

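The picture shows the tab against the stop block, and the moment has risen to 0.055 N m, so the screw is home and the clutch is loading. It needs about 38° more to reach 0.8 rad past home.

Request:
{"op": "send_rows", "data": {
  "series": [
    [[0, 0, 0, 0, 4], [0, 0, 0, 0, 8], [0, 0, 0, 0, 12], [0, 0, 0, 0, 17], [0, 0, 0, 0, 22], [0, 0, 0, 0, 27], [0, 0, 0, 0, 32], [0, 0, 0, 0, 36], [0, 0, 0, 0, 38], [0, 0, 0, 0, 38]]
  ]
}}

```text
clock: 10.7
eef_pos: [539.3, -198.8, 85.2]
eef_rot: [3.141, -0.001, -0.802]
wrist_force: [-1.3, -7.7, 0.0]
finger_gap: 13.7
```

```bash
python3 - <<'E'
from h import *
s=manip.read_state(); print({k:np.round(s[k],3) for k in("clock","eef_pos","eef_rot","wrist_force","moment","finger_gap","joints")})
E
```

```text
{'clock': np.float64(10.7), 'eef_pos': array([ 539.256, -198.841,   85.171]), 'eef_rot': array([ 3.141e+00, -1.000e-03, -8.020e-01]), 'wrist_force': array([-1.314, -7.677,  0.042]), 'moment': array([-1.369,  0.238,  0.038]), 'finger_gap': np.float64(13.731), 'joints': array([-4.160e-01,  4.490e-01,  1.553e+00, -1.000e-03,  1.139e+00,
        1.957e+00])}
```

The knob is now 0.8 rad past home. Releasing and lifting clear.

Request:
{"op": "send_rows", "data": {
  "series": [
    [[0.7, 0, 0, 0, 0], [0.7, 0, 0, 0, 0], [0.7, 0, 0, 0, 0], [0.7, 0, 0, 0, 0], [0.7, 0, 0, 0, 0], [0.7, 0, 0, 0, 0], [0.7, 0, 0, 0, 0], [0.7, 0, 0, 0, 0]]
  ]
}}

```text
clock: 11.5
eef_pos: [539.4, -198.0, 85.0]
eef_rot: [3.142, 0.0, -0.803]
wrist_force: [0.6, 0.3, 0.1]
finger_gap: 65.6
```

Request:
{"op": "send_rows", "data": {
  "series": [
    [[0.7, 0, 0, -10, 0], [0.7, 0, 0, -25, 0], [0.7, 0, 0, -45, 0], [0.7, 0, 0, -65, 0], [0.7, 0, 0, -85, 0], [0.7, 0, 0, -105, 0], [0.7, 0, 0, -120, 0], [0.7, 0, 0, -125, 0], [0.7, 0, 0, -125, 0], [0.7, 0, 0, -125, 0]]
  ]
}}

```text
clock: 12.5
eef_pos: [539.2, -197.9, 209.4]
eef_rot: [3.141, 0.001, -0.803]
wrist_force: [0.8, 0.2, -0.4]
finger_gap: 66.0
```

```bash
python3 - <<'E'
from h import *
a=manip.camera("scene"); s=manip.read_state(); print({k:np.round(s[k],3) for k in("clock","eef_pos","wrist_force","finger_gap")})
save("end.png",np.hstack([cv2.resize(a["img"][275:345,175:255],None,fx=5,fy=5,interpolation=cv2.INTER_CUBIC),cv2.resize(a["img"][160:265,370:490],None,fx=10/3,fy=10/3,interpolation=cv2.INTER_CUBIC)]))
E
```

```text
{'clock': np.float64(12.55), 'eef_pos': array([ 539.113, -197.873,  209.176]), 'wrist_force': array([ 0.481,  0.376, -0.258]), 'finger_gap': np.float64(65.584)}
```

View pics/end.png

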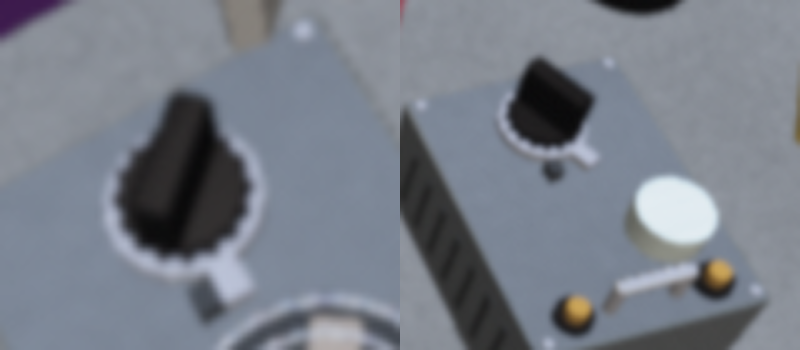

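The collar tab rests against the stop and the bar has turned past it. The battery knob still lines up with its tab, and the gripper is clear. Handing in, with a quick check of the final bar angle first.

```bash
python3 - <<'E'
from h import *
a=manip.camera("scene")
p,q=[at_z(a,175+u/5-.5,275+v/5-.5,124) for u,v in((190,102),(150,208))]
print("bar angle",np.arctan2(*(q-p)[1::-1]),np.linalg.norm(q-p)); print(manip.sign_off())
E
```

```text
bar angle -0.8166160960279049 35.559649876394246
the job is handed in; nothing more can be done
None
```

The fan module's thumbscrew is tightened. I turned its knob about 68° clockwise in one grasp, which took the screw home and about 0.8 rad into the clutch. I then let go and lifted clear, and handed in at about 12.6 s of the 32 s allowed. No verdict was reported.

- **Screw home:** the picture shows the collar tab resting against its stop block. The turning moment rose from 0.027 to 0.055 N m as the screw reached home, as the clutch should show.
- **Clutch:** after release the bar sits at about −0.82 rad, with home at about 0. That is between one click (0.52) and two (1.05). It is a rough reading from one view.
- **Battery module:** I never touched it. Its knob still lines up with its tab, and the tin is still in place.
- **What disagreed:** the first close missed the bar. The real fingertips stood about 20 mm higher than the stated tool geometry puts them. I went 14 mm lower, felt the bar at a 14 mm gap, then shifted 2 mm sideways and 8 mm deeper and re-gripped. The highest side force I read was about 12 N.

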